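# Click down the lid of the food box

## Robot

A 6-joint arm with a two-finger parallel gripper is mounted at the origin on a cart in front of the work surface, level with it; the furniture and walls round the work are solid. World frame = base frame: x ahead of the robot, y to its left, z up, the work surface at z = 0. Lengths are in m, angles in rad, forces in N, time in s.
With the tool pointing down it reaches from about 0.375 to 0.9 m from the base axis. Payload 3.1 kg.
Tool frame: the origin (TCP) lies midway between the tips of the shut fingers; the grasp point (between the pads) lies 19 mm behind it; z points along the fingers, y is the line along which they close (so a half turn about z gives the same grasp; the last joint's range is limited). The gripper opens to 85 mm and grips with 20 to 120 N. Pads are 22 mm wide; open, the fingers measure 114 mm over their backs; the gripper's body (76 mm by 85 mm) begins 54 mm behind the grasp point. The pads swing forward as they close: fully open they stand 13 mm farther back than shut.
Start: joints at [1.131, 0.527, 1.433, -0, 1.181, -0.178], TCP at [0.161, 0.604, 0.231] pointing down, gripper open.
Joint ranges: [-3.08, 3.08], [-0.75, 2.2], [0.22, 2.44], [-1.43, 4.57], [0, 2.65], [-2.85, 2.85]. Speed limits (rad/s): [2.79, 2.79, 3.14, 3.14, 3.14, 3.14].

## Interface

Orientations are given as [roll, pitch, yaw] about the fixed x, y, z axes, in that order (R = Rz(yaw) Ry(pitch) Rx(roll)).
In Python, from cell import status, get_image, bot gives the robot as it stands.
- The arm moves only by the tool drive_tool, never from a script. Its argument "rows" is a list that holds one entry, the list of rows, each a list of 6 numbers: the shift along the tool's x, y, z scaled (see below), then the turn, a rotation vector about the tool's x, y, z scaled (see below). A call has 1 to 10 rows; each row shifts and turns the commanded pose from where the row before left it, along the tool's axes as they then stand; what a row does not reach is not made up. The controller multiplies each number of a shift by 0.06 m and each number of a turn by 4 degrees. A row lasts 1/8 s, in which the tool goes at most 62.5 mm and 10.7 degrees, less where a joint would pass 70% of its speed; a pose out of reach is approached as far as the arm can. A call with a number of a shift or a turn outside -1 to 1 is refused whole. A call with a gripper value outside its range is refused whole. "claw" is the opening, from 0 (shut) to 1 (fully open), set as the call begins (left out, the last holds). The fingers move at their own pace and stop on an object; "grip_force" is the grip in N (left out, the last holds). Time passes only in rows, so rows that do not move let the fingers close. It gives the time, the measured TCP pose, the force, the opening and the grip force at its end, in the units of the state.
- status.state(): the state, without advancing time (a new reading comes with each control period).
- get_image(name): name is "side" or "top" or "wrist"; returns a dict with "pixels" (480x640x3 uint8, red, green, blue), "range_z" (480x640 float32, m along the optical axis (not along the pixel's ray), 0 where there is no reading), "fov_y" (degrees; the focal length in pixels is half the picture's height over the tangent of half this angle, whatever the lens; pixels are square), "cx", "cy" (the principal point, pixels), "xyz" and "rotation" of the camera in the world; the wrist camera has in their place "hand_eye" (4x4, takes a point from camera to tool coordinates, whose origin is the TCP and whose axes are the flange's). Camera axes: x right, y up, looking along -z (the intrinsics and any distortion apply to the point x, -y, -z); pixel columns grow to the right and rows downward; lengths in m; the calibration is good to about 2 mm. A picture is of the moment at which its call begins: read the wrist's pose just before it.
- bot.close_job(): hands the job in; it is judged then, once.
The state is a dict: "time_s": time; "joint_positions": joint angles; "dq": joint speeds; "effort": joint torques, N m; "eef_pos": TCP position; "orientation": TCP orientation; "contact_force": force on the tool from outside, world axes, zero at the start; "torque": the same for the moment, N m; "grip_width": finger opening in m; "grasp_force": force on a finger pad.
Only numpy, scipy, OpenCV 4.12 (cv2) and the standard library are available. Lean on these libraries where they do the work, as an engineer would, in place of code of your own. Each camera call takes 0.05 s, during which the arm holds its last target. There are 200 camera calls.

## Task

Two food boxes stand on the counter; on one the lid is only laid on, with sections of its rim standing up above the corners. Press round that rim with the fingertips, one side after another, until all four sides have clicked shut, flush with the corners. Do not pick up, tip or push the box away, and leave the shut box and everything else alone.

Things in the scene. Friction and masses are not known exactly. Their poses are not given: they have to be found in the camera images.
- open_box: food box whose lid is not clicked down: white oblong box, grey lid, 106 (x) by 156 (y) mm over the lid, loose, about 0.9 kg. Origin: centre of its underside, z up, y the long way. The lid rim, 16 mm wide, is four straight sections, one a side (107 mm long on the long sides, 57 on the short), between fixed corners with tops 66 mm above the underside; the sunk middle panel is at 58 mm
- rim_front (a joint): the front section of the open box's lid rim (at the box's own -x side, a long side): slide value in m, 0 = standing up (top 7 mm above the lid's corners), 0.007 = clicked shut, flush with the corners. Needs about 8 N straight down; springs back if let go before 3 mm, snaps shut by itself after 4 mm.
- top_front (a point): middle of the top face of the front rim section, 8 mm in from the lid's outer edge; moves with it; 73 mm above the box's underside when up, 66 mm when shut
- rim_back (a joint): the back section of the open box's lid rim (at its +x side, a long side): slide value in m, 0 = standing up (top 7 mm above the lid's corners), 0.007 = clicked shut, flush with the corners. Needs about 8 N straight down; springs back if let go before 3 mm, snaps shut by itself after 4 mm.
- top_back (a point): middle of the top face of the back rim section, 8 mm in from the lid's outer edge; moves with it; 73 mm above the box's underside when up, 66 mm when shut
- rim_left (a joint): the left section of the open box's lid rim (at its +y side, a short side): slide value in m, 0 = standing up (top 7 mm above the lid's corners), 0.007 = clicked shut, flush with the corners. Needs about 8 N straight down; springs back if let go before 3 mm, snaps shut by itself after 4 mm.
- top_left (a point): middle of the top face of the left rim section, 8 mm in from the lid's outer edge; moves with it; 73 mm above the box's underside when up, 66 mm when shut
- rim_right (a joint): the right section of the open box's lid rim (at its -y side, a short side): slide value in m, 0 = standing up (top 7 mm above the lid's corners), 0.007 = clicked shut, flush with the corners. Needs about 8 N straight down; springs back if let go before 3 mm, snaps shut by itself after 4 mm.
- top_right (a point): middle of the top face of the right rim section, 8 mm in from the lid's outer edge; moves with it; 73 mm above the box's underside when up, 66 mm when shut
- shut_box: a second food box of the same shape, size and colour, loose, whose lid is shut all round (all the rim flush with the corners). Origin at the centre of its underside, y along the long way. To be left alone
- lime: a loose lime, 57x46x45 mm, lying between and in front of the boxes; origin at the centre of its underside as it first lies
- salt_shaker: a loose salt shaker, 44 mm across and 90 mm tall, standing behind the boxes, under the front of the wall cabinets (whose underside is 435 mm above the counter and whose front is 0.58 m ahead of the robot's base axis); origin at the centre of its underside
- avocado: a loose avocado, 101x68x68 mm, at the left; origin at the centre of its underside as it first lies
- mandarin: a loose mandarin, 61x60x50 mm, at the right; origin at the centre of its underside as it first lies

How it is judged:
By the outcome, as a careful person would: the job done as asked, in the order asked, and still so for the second after the job is handed in, with the robot touching nothing.
It also fails if it takes over 45 s, if anything falls off the work surface, if the arm or the gripper's body presses on something with over 40 N, if the wrist force passes 120 N, or if a joint passes its speed limit or range.

## Working session

There is one attempt and no reset: what is moved stays moved. The work goes in short steps, Python scripts to look and compute and a tool call to move; the robot and the scene stay as the last step left them, time stands still between calls to the robot, and variables do not carry over. Pictures are saved under pics/ and viewed, at most 10 in all, crops included, and the job is handed in when it is done.

Besides the shell and the picture viewer there is one more tool, called as name(argument=value, ...) on one line, values as JSON. drive_tool: Moves the arm, as the interface text tells. Shifts and turns lie within -1 to 1; 1 stands for 0.06 m of shift or 4 degrees of turn. Its arguments: {"type":"object","properties":{"rows":{"type":"array","items":{"type":"array","items":{"type":"array","items":{"type":"number"}}}},"claw":{"type":"number"},"grip_force":{"type":"number"}},"required":["rows"]}

```bash
mkdir -p pics
cat > h.py <<'E'
import numpy as np, cv2
from cell import status, get_image, bot
def cloud(im):
    H,W=im['range_z'].shape; f=H/2/np.tan(np.radians(im['fov_y'])/2)
    v,u=np.mgrid[:H,:W]; z=im['range_z']
    P=np.stack([(u-im['cx'])/f*z,-(v-im['cy'])/f*z,-z],-1)
    return P@np.array(im['rotation']).T+np.array(im['xyz'])
E
python3 - <<'E'
from h import *
print(status.state())
for n in('top','side'):
    im=get_image(n); print({k:v for k,v in im.items() if k not in('pixels','range_z')})
    cv2.imwrite(f'pics/{n}0.png',im['pixels'][...,::-1]); np.savez(f'{n}0.npz',**im)
E
```

```text
{'time_s': 0.0, 'joint_positions': array([ 1.13149565e+00,  5.28458055e-01,  1.43391649e+00, -1.44799506e-05,
        1.18140521e+00, -1.78473024e-01]), 'dq': array([ 0.00123219, -0.00045693, -0.0006643 ,  0.00052363,  0.00253248,
        0.00020348]), 'effort': array([ 1.83775983e-04, -4.42355525e+01, -1.78025311e+01, -1.72101140e-04,
        8.35634535e-03,  3.99728080e-06]), 'eef_pos': array([0.16082068, 0.603204  , 0.2303341 ]), 'orientation': array([-3.13943792e+00, -3.75097411e-04,  2.88077011e+00]), 'contact_force': array([-0.54371844, -0.32387185, -0.0292109 ]), 'torque': array([ 0.01813853,  0.00224834, -0.00452076]), 'grasp_force': 0.0, 'grip_width': 0.08579199748051869}
{'fov_y': 45.91977174948058, 'cx': 316.65925930692123, 'cy': 240.05802397371656, 'xyz': array([0.39075526, 0.01020609, 1.36496073]), 'rotation': array([ 0.10071873,  0.0094258 , -1.59289548])}
{'fov_y': 48.73179390779775, 'cx': 324.07218408186924, 'cy': 233.51046182937122, 'xyz': array([0.44520144, 1.23483401, 0.57280876]), 'rotation': array([ 1.18091913, -0.00486397, -3.0806674 ])}
```

View pics/top0.png

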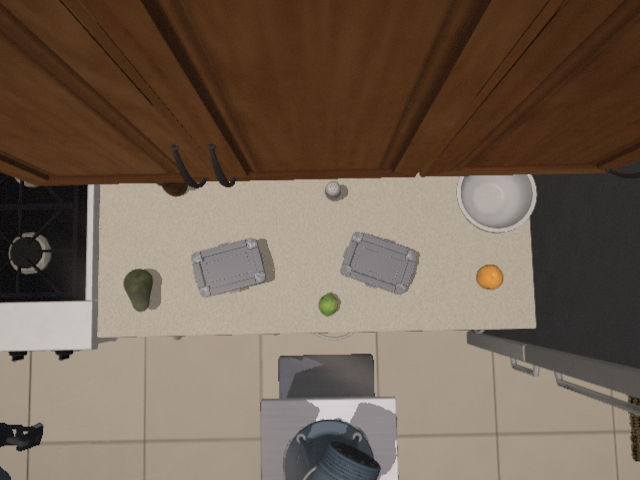

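View pics/side0.png

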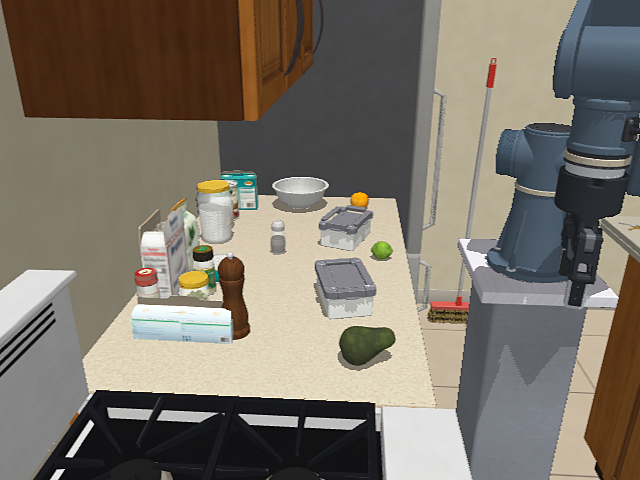

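The top view shows two grey-lidded boxes, at about (229,268) and (380,263), and the avocado, lime, mandarin and shaker. Next I'll get poses from depth and see which rim stands up.

```bash
cat > h.py <<'E'
import numpy as np, cv2
from scipy.spatial.transform import Rotation as Ro
from cell import status, get_image, bot
def cloud(im, T=None):
    H,W=im['range_z'].shape; f=H/2/np.tan(np.radians(float(im['fov_y']))/2)
    v,u=np.mgrid[:H,:W]; z=im['range_z']
    P=np.stack([(u-im['cx'])/f*z,-(v-im['cy'])/f*z,-z],-1)
    if T is not None: return P@T[:3,:3].T+T[:3,3]
    return P@Ro.from_euler('xyz',im['rotation']).as_matrix().T+np.array(im['xyz'])
E
python3 - <<'E'
from h import *
im=dict(np.load('top0.npz')); P=cloud(im)
print('table',[P[r,c].round(4) for r,c in((220,280),(300,440),(300,200),(210,420))])
out=[]
for n,(u0,u1,v0,v1) in {'L':(180,280,225,310),'R':(330,425,225,300)}.items():
    p=P[v0:v1,u0:u1]; m=(p[...,2]>.05)&(p[...,2]<.09); q=p[m]
    (c,s,a)=cv2.minAreaRect((q[:,:2]*1000).astype(np.float32)); print(n,c,s,a,m.sum(),np.percentile(q[:,2],[5,25,50,75,90,97]).round(4))
    col=im['pixels'][v0:v1,u0:u1]
    h=np.clip((p[...,2]-.045)/.04*255,0,255).astype(np.uint8)
    h=cv2.applyColorMap(h,cv2.COLORMAP_JET)
    out.append(np.hstack([cv2.resize(x,(400,300),interpolation=cv2.INTER_NEAREST) for x in(h,col[...,::-1])]))
cv2.imwrite('pics/hb.png',np.vstack(out))
E
```

```text
table [array([ 0.5802,  0.1082, -0.0015]), array([ 3.781e-01, -2.716e-01,  3.000e-04]), array([0.3908, 0.3026, 0.0031]), array([ 0.5965, -0.2326,  0.0008])]
L (463.92724609375, 225.02346801757812) (115.83147430419922, 165.16542053222656) 13.353116989135742 3178 [0.0543 0.0578 0.0613 0.0654 0.0678 0.0695]
R (466.0745849609375, -120.68133544921875) (165.02427673339844, 116.03224182128906) 69.91924285888672 3218 [0.0547 0.058  0.0614 0.0707 0.0739 0.0759]
```

View pics/hb.png

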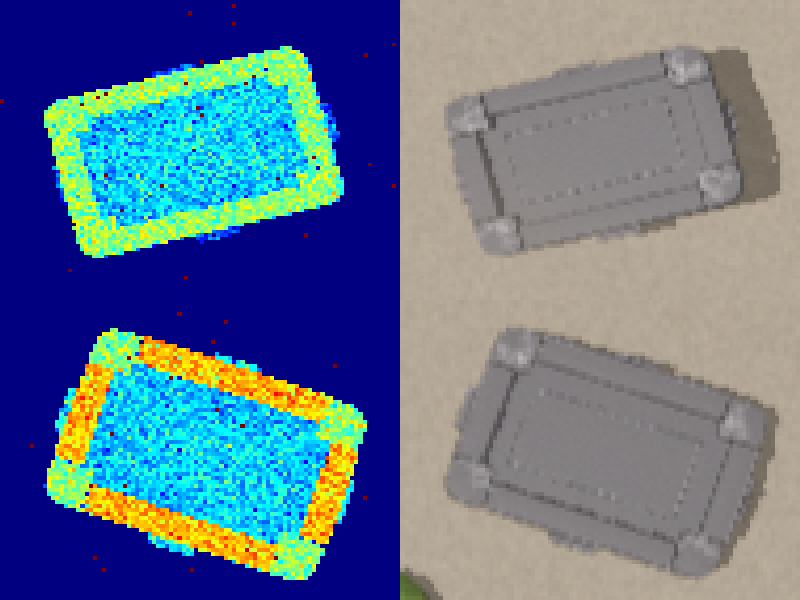

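The right-hand box is the open one: its four sides are orange (73 mm), while the left box is flush all round. Next: fit its pose and plan the approach rows.

```bash
cat >> h.py <<'E'
from scipy.optimize import minimize
def fit(q,x0):
    # q: Nx2 lid points ; fit 106x156 rectangle: grid occupancy score
    def cost(p):
        c,s=np.cos(p[2]),np.sin(p[2]); d=q-p[:2]
        a=np.abs(np.c_[d[:,0]*c+d[:,1]*s,-d[:,0]*s+d[:,1]*c])-[.053,.078]
        o=a.max(1); return -np.mean(1/(1+np.exp(o/.0015)))
    return minimize(cost,x0,method='Nelder-Mead',options=dict(initial_simplex=np.array(x0)+np.array([[0,0,0],[.006,0,0],[0,.006,0],[0,0,.08]]),xatol=1e-5,fatol=1e-8)).x
def rims(b):
    R=Ro.from_euler('z',b[2]).as_matrix()[:2,:2]
    return {n:(b[:2]+R@np.array(o)) for n,o in dict(front=(-.045,0),back=(.045,0),left=(0,.07),right=(0,-.07)).items()}
def rows(p0,rpy,pts,turns):
    # world way-points -> tool rows; turns deg about tool z
    R=Ro.from_euler('xyz',rpy); p=np.array(p0); out=[]
    for t,a in zip(pts,turns):
        d=R.inv().apply(np.array(t)-p)/.06; r=[*d.round(2),0,0,round(a/4,2)]
        p=p+R.apply(np.array(r[:3])*.06); R=R*Ro.from_rotvec([0,0,np.radians(r[5]*4)]); out.append([float(x) for x in r])
    return out,p,R.as_euler('xyz')
E
python3 - <<'E'
from h import *
im=dict(np.load('top0.npz')); P=cloud(im)
p=P[225:300,330:425]; m=(p[...,2]>.052)&(p[...,2]<.085)
q=p[m]; b=fit(q[:,:2],[.466,-.1207,-.3]); print('box',b,np.degrees(b[2])); np.save('b.npy',b)
# independent: rim-up pixels
r=p[(p[...,2]>.0695)&(p[...,2]<.08)]; c,s=np.cos(b[2]),np.sin(b[2]); d=r[:,:2]-b[:2]
l=np.c_[d[:,0]*c+d[:,1]*s,-d[:,0]*s+d[:,1]*c]
for n,k in dict(front=l[:,0]<-.035,back=l[:,0]>.035,left=l[:,1]>.06,right=l[:,1]<-.06).items(): print(n,k.sum(),np.median(l[k],0).round(4),np.median(r[k,2]).round(4))
R=rims(b); print(R)
st=status.state(); a=st['eef_pos']
tgtyaw=np.degrees(b[2])+90; dy=np.degrees(st['orientation'][2])-tgtyaw; print('turn',dy)
N=26; th0=np.arctan2(a[1],a[0]); r0=np.hypot(*a[:2]); g=R['front']; th1=np.arctan2(g[1],g[0]); r1=np.hypot(*g)
w=np.linspace(0,1,N+1)[1:]
th=th0+(th1-th0)*w; rr=r0+(r1-r0)*w; z=a[2]+(.15-a[2])*w
o,pe,re=rows(a,st['orientation'],np.c_[rr*np.cos(th),rr*np.sin(th),z],[dy/N]*N)
for x in o: print(x)
print(pe,re)
E
```

```text
box [ 0.46572219 -0.12006175 -0.35801861] -20.512955573916653
front 313 [-0.0447  0.0012] 0.0728
back 306 [ 0.0451 -0.0004] 0.0729
left 163 [-0.0003  0.0699] 0.0728
right 166 [-0.0006 -0.0697] 0.0728
{'front': array([ 0.42357551, -0.10429289]), 'back': array([ 0.50786888, -0.13583061]), 'left': array([ 0.49025154, -0.05450024]), 'right': array([ 0.44119285, -0.18562326])}
turn 95.57039164310271
[-0.61, -0.14, 0.05, 0.0, 0.0, 0.92]
[-0.61, -0.13, 0.05, 0.0, 0.0, 0.92]
[-0.6, -0.14, 0.06, 0.0, 0.0, 0.92]
[-0.59, -0.13, 0.05, 0.0, 0.0, 0.92]
[-0.59, -0.12, 0.05, 0.0, 0.0, 0.92]
[-0.58, -0.13, 0.05, 0.0, 0.0, 0.92]
[-0.58, -0.12, 0.05, 0.0, 0.0, 0.92]
[-0.56, -0.12, 0.05, 0.0, 0.0, 0.92]
[-0.56, -0.12, 0.06, 0.0, 0.0, 0.92]
[-0.56, -0.11, 0.05, 0.0, 0.0, 0.92]
[-0.54, -0.11, 0.05, 0.0, 0.0, 0.92]
[-0.54, -0.11, 0.05, 0.0, 0.0, 0.92]
[-0.54, -0.11, 0.06, 0.0, 0.0, 0.92]
[-0.53, -0.1, 0.05, 0.0, 0.0, 0.92]
[-0.52, -0.11, 0.05, 0.0, 0.0, 0.92]
[-0.51, -0.1, 0.05, 0.0, 0.0, 0.92]
[-0.51, -0.1, 0.06, 0.0, 0.0, 0.92]
[-0.5, -0.09, 0.05, 0.0, 0.0, 0.92]
[-0.49, -0.1, 0.05, 0.0, 0.0, 0.92]
[-0.49, -0.09, 0.05, 0.0, 0.0, 0.92]
[-0.48, -0.09, 0.06, 0.0, 0.0, 0.92]
[-0.47, -0.09, 0.05, 0.0, 0.0, 0.92]
[-0.47, -0.09, 0.05, 0.0, 0.0, 0.92]
[-0.45, -0.09, 0.05, 0.0, 0.0, 0.92]
[-0.46, -0.08, 0.06, 0.0, 0.0, 0.92]
[-0.44, -0.08, 0.05, 0.0, 0.0, 0.92]
[ 0.42389673 -0.104202    0.14985911] [-3.14146116e+00  1.94210414e-03  1.21086512e+00]
```

The rim-up pixels agree with the fit: offsets 45 and 70 mm, height 73 mm. Swing over with the fingers shut.

drive_tool(rows=[[[-0.6,-0.14,0.05,0,0,0.92],[-0.6,-0.14,0.05,0,0,0.92],[-0.6,-0.13,0.05,0,0,0.92],[-0.6,-0.13,0.05,0,0,0.92],[-0.6,-0.13,0.05,0,0,0.92],[-0.58,-0.12,0.05,0,0,0.92],[-0.58,-0.12,0.05,0,0,0.92],[-0.56,-0.12,0.05,0,0,0.92],[-0.56,-0.12,0.05,0,0,0.92],[-0.56,-0.11,0.05,0,0,0.92]]], claw=0)

```text
time_s: 1.35
eef_pos: [0.4182, 0.3604, 0.2008]
orientation: [-3.141, -0.0, 2.236]
contact_force: [0.4, 0.4, 0.4]
grip_width: -0.0
grasp_force: 0.0
```

drive_tool(rows=[[[-0.54,-0.11,0.05,0,0,0.92],[-0.54,-0.11,0.05,0,0,0.92],[-0.54,-0.11,0.05,0,0,0.92],[-0.53,-0.1,0.05,0,0,0.92],[-0.52,-0.1,0.05,0,0,0.92],[-0.51,-0.1,0.05,0,0,0.92],[-0.51,-0.1,0.05,0,0,0.92],[-0.5,-0.1,0.05,0,0,0.92],[-0.5,-0.1,0.05,0,0,0.92],[-0.48,-0.1,0.05,0,0,0.92]]])

```text
time_s: 2.6
eef_pos: [0.476, 0.055, 0.171]
orientation: [-3.141, -0.0, 1.594]
contact_force: [0.4, -0.1, -0.4]
grip_width: 0.0
grasp_force: 0.0
```

drive_tool(rows=[[[-0.48,-0.09,0.05,0,0,0.92],[-0.47,-0.09,0.05,0,0,0.92],[-0.47,-0.09,0.05,0,0,0.92],[-0.46,-0.09,0.05,0,0,0.92],[-0.45,-0.08,0.05,0,0,0.92],[-0.45,-0.08,0.05,0,0,0.92],[0,0,0,0,0,0]]])

```text
time_s: 3.48
eef_pos: [0.4228, -0.1052, 0.153]
orientation: [-3.14, -0.0, 1.208]
contact_force: [-0.2, 0.1, 0.2]
grip_width: -0.0
grasp_force: 0.0
```

Run:
```python
from h import *
s=status.state(); im=get_image('wrist'); A=np.eye(4); A[:3,:3]=Ro.from_euler('xyz',s['orientation']).as_matrix(); A[:3,3]=s['eef_pos']
P=cloud(im,A@np.array(im['hand_eye'])); cv2.imwrite('pics/w1.png',im['pixels'][...,::-1])
m=(P[...,2]>.05)&(P[...,2]<.085)&(im['range_z']>0); q=P[m]; print(m.sum(),q.min(0),q.max(0))
b0=np.load('b.npy')
c,sn=np.cos(b0[2]),np.sin(b0[2]); d=q[:,:2]-b0[:2]; l=np.c_[d[:,0]*c+d[:,1]*sn,-d[:,0]*sn+d[:,1]*c]
for n,k in dict(front=l[:,0]<-.033,back=l[:,0]>.033,left=l[:,1]>.058,right=l[:,1]<-.058).items():
    k=k&(q[:,2]>.0695); print(n,k.sum(),np.median(l[k],0).round(4),l[k].min(0),l[k].max(0),np.median(q[k,2]))
```

```text
46571 [ 0.40635701 -0.33524554  0.05000366] [ 0.57629915 -0.0344312   0.07514048]
front 4114 [-0.0453  0.0154] [-0.0532658  -0.02660642] [-0.0372288   0.05092974] 0.07250022428427685
back 5662 [0.044  0.0032] [ 0.03599393 -0.05561304] [0.05318018 0.05098247] 0.07248721303644351
left 3695 [-0.0006  0.0676] [-0.02886824  0.0594627 ] [0.02845911 0.07546753] 0.07249038659859922
right 663 [ 0.0002 -0.066 ] [-0.01488077 -0.07466073] [ 0.02789492 -0.06348892] 0.0722249987575268
```

View pics/w1.png

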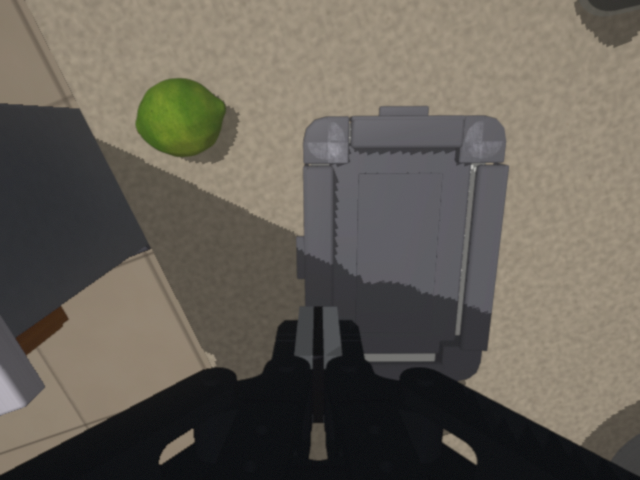

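The wrist view confirms it: the box is square to the tool and the fingertips at (318,335) are over the front (left-hand) rim. The tops are at 72.5 mm. I'll press the front rim.

drive_tool(rows=[[[0,0,0.5,0,0,0],[0,0,0.5,0,0,0],[0,0,0.2,0,0,0],[0,0,0.1,0,0,0],[0,0,0.05,0,0,0],[0,0,0.05,0,0,0],[0,0,0.04,0,0,0],[0,0,0,0,0,0]]])

```text
time_s: 4.53
eef_pos: [0.4236, -0.1045, 0.0669]
orientation: [3.141, 0.0, 1.211]
contact_force: [-0.6, 0.7, 0.0]
grip_width: 0.0002
grasp_force: 0.0
```

drive_tool(rows=[[[0,0,0.02,0,0,0],[0,0,0.02,0,0,0],[0,0,0,0,0,0]]])

```text
time_s: 4.9
eef_pos: [0.4236, -0.1044, 0.0657]
orientation: [3.14, 0.0, 1.211]
contact_force: [-2.0, 0.5, 13.9]
grip_width: -0.0002
grasp_force: 6.8
```

Front is shut: the tip meets a firm stop at 66 mm. Left rim next.

drive_tool(rows=[[[0,0,-0.5,0,0,0],[0.38,0.25,0,0,0,0],[0.38,0.25,0,0,0,0],[0.38,0.25,0,0,0,0],[0,0,0.25,0,0,0],[0,0,0.1,0,0,0],[0,0,0.05,0,0,0],[0,0,0.05,0,0,0],[0,0,0.04,0,0,0],[0,0,0,0,0,0]]])

```text
time_s: 6.15
eef_pos: [0.4892, -0.0565, 0.0658]
orientation: [-3.141, 0.0, 1.211]
contact_force: [-2.2, -0.6, 7.1]
grip_width: -0.0002
grasp_force: 3.2
```

Run:
```python
from h import *
s=status.state(); print(s['eef_pos'],s['contact_force'],rims(np.load('b.npy')))
```

```text
[ 0.48921988 -0.05646085  0.06576447] [-2.20599463 -0.63093305  7.11544883] {'front': array([ 0.42357551, -0.10429289]), 'back': array([ 0.50786888, -0.13583061]), 'left': array([ 0.49025154, -0.05450024]), 'right': array([ 0.44119285, -0.18562326])}
```

Left is at 65.8 mm, so shut. Back rim next.

drive_tool(rows=[[[0,0,-0.5,0,0,0],[-0.38,0.25,0,0,0,0],[-0.38,0.25,0,0,0,0],[-0.38,0.25,0,0,0,0],[0,0,0.25,0,0,0],[0,0,0.1,0,0,0],[0,0,0.05,0,0,0],[0,0,0.05,0,0,0],[0,0,0.05,0,0,0],[0,0,0,0,0,0]]])

```text
time_s: 7.4
eef_pos: [0.5078, -0.1353, 0.0659]
orientation: [3.141, -0.0, 1.211]
contact_force: [-1.2, 2.5, 7.0]
grip_width: 0.0002
grasp_force: 3.6
```

drive_tool(rows=[[[0,0,-0.5,0,0,0],[-0.4,-0.25,0,0,0,0],[-0.4,-0.25,0,0,0,0],[-0.4,-0.25,0,0,0,0],[0,0,0.25,0,0,0],[0,0,0.1,0,0,0],[0,0,0.05,0,0,0],[0,0,0.05,0,0,0],[0,0,0.05,0,0,0],[0,0,0,0,0,0]]])

```text
time_s: 8.65
eef_pos: [0.4407, -0.1874, 0.0658]
orientation: [3.14, 0.0, 1.211]
contact_force: [-0.6, 0.5, 7.7]
grip_width: -0.0004
grasp_force: 3.4
```

All four bottomed at about 66 mm. Lift away and check.

drive_tool(rows=[[[0,0,-0.4,0,0,0],[0,0,-0.6,0,0,0],[0,0,-0.6,0,0,0],[0,0,-0.6,0,0,0],[0.5,-0.18,0,0,0,0],[0.6,-0.22,0,0,0,0],[0.6,-0.22,0,0,0,0],[0.6,-0.22,0,0,0,0],[0.6,-0.22,0,0,0,0],[0.6,-0.22,0,0,0,0]]])

```text
time_s: 9.9
eef_pos: [0.4423, 0.0376, 0.1971]
orientation: [3.141, -0.0, 1.211]
contact_force: [0.2, -1.4, -0.1]
grip_width: -0.0001
grasp_force: 0.0
```

drive_tool(rows=[[[0.6,-0.22,0,0,0,0],[0.6,-0.22,0,0,0,0],[0.6,-0.22,0,0,0,0],[0,0,0,0,0,0],[0,0,0,0,0,0]]])

```text
time_s: 10.52
eef_pos: [0.4431, 0.1511, 0.197]
orientation: [-3.141, 0.0, 1.212]
contact_force: [1.0, 0.7, -0.2]
grip_width: -0.0001
grasp_force: 0.0
```

Run:
```python
from h import *
s=status.state(); print(s['eef_pos'],s['contact_force'])
im=get_image('top'); P=cloud(im); old=dict(np.load('top0.npz')); b0=np.load('b.npy')
p=P[225:300,330:425]; m=(p[...,2]>.052)&(p[...,2]<.085)
b=fit(p[m][:,:2],b0); print(b0,b)
q=p[m]; c,sn=np.cos(b[2]),np.sin(b[2]); d=q[:,:2]-b[:2]; l=np.c_[d[:,0]*c+d[:,1]*sn,-d[:,0]*sn+d[:,1]*c]
a=np.abs(l)
for n,k in dict(front=(l[:,0]<-.039)&(a[:,1]<.05),back=(l[:,0]>.039)&(a[:,1]<.05),left=(l[:,1]>.064)&(a[:,0]<.025),right=(l[:,1]<-.064)&(a[:,0]<.025),corn=(a[:,0]>.035)&(a[:,1]>.06)).items(): print(n,k.sum(),np.median(q[k,2]))
cv2.imwrite('pics/top1.png',im['pixels'][...,::-1])
```

```text
[0.44309434 0.15109135 0.19697598] [ 1.02070775  0.6689186  -0.15047222]
[ 0.46572219 -0.12006175 -0.35801861] [ 0.46586855 -0.12023426 -0.35813133]
front 283 0.06537062019363704
back 274 0.06587553723879536
left 147 0.0651847223551163
right 147 0.06456066933599902
corn 222 0.06544731183882924
```

View pics/top1.png

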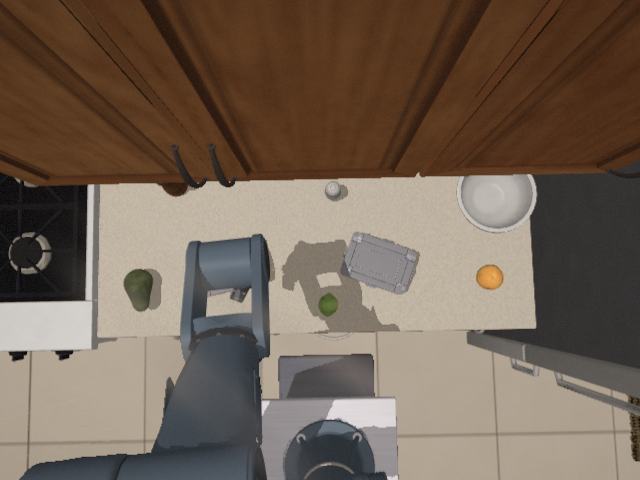

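The picture shows the open box unmoved at (380,263), with all four rims level with the corners. The arm is clear, and the lime (328,304), shaker (333,190) and mandarin (490,277) are where they were.

```bash
python3 -c "
from cell import bot; print(bot.close_job())"
```

```text
the job is handed in; nothing more can be done
None
```

All four rim sections of the open box are clicked shut and level with its corners (about 65–66 mm by the top camera); the box stayed within 1 mm of where it stood, the arm touched nothing else, and the job is handed in.

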